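# Change the drum on the spindle sander

### The arm

A 6-joint arm with a two-finger parallel gripper is mounted at the origin on a cart in front of the work surface, level with it; the furniture and walls round the work are solid. World frame = base frame: x ahead of the robot, y to its left, z up, the work surface at z = 0. Lengths are in m, angles in rad, forces in N, time in s.
With the tool pointing down it reaches from about 0.375 to 0.975 m from the base axis. Payload 3.8 kg.
Tool frame: the origin (TCP) lies at the very end of the fingers, on their centre line; the grasp point (between the pads) lies 19 mm behind it; z points along the fingers, y is the line along which they close (so a half turn about z gives the same grasp; the last joint's range is limited). The gripper opens to 85 mm and grips with 20 to 120 N. Pads are 22 mm wide; open, the fingers measure 114 mm over their backs; the gripper's body (76 mm by 85 mm) begins 54 mm behind the grasp point. The pads swing forward as they close: fully open they stand 13 mm farther back than shut.
Start: joints at [1.297, 0.264, 1.604, -0, 1.274, -0.037], TCP at [0.158, 0.656, 0.231] pointing down, gripper open.
Joint ranges: [-2.63, 2.63], [-0.94, 2.18], [0.31, 2.57], [-1.31, 4.45], [0, 2.66], [-2.55, 2.55]. Speed limits (rad/s): [2.57, 2.57, 3.14, 3.14, 3.14, 3.14].

### API

Orientations are given as a rotation vector (axis times angle).
In Python, from workcell import bot gives the robot as it stands. The module is installed in compiled form; this text tells all that it offers.
- The arm moves only by the shell command python3 -m jog 'ROWS' [OPENING] [FORCE]. ROWS is a JSON object with one list for each field, all of the same length, 1 to 5, a row being the entries at one place: dx, dy, dz (the shift in shares of the most that a row can go, 1 being 62.5 mm), spin (a turn about the tool's z in normalised numbers (1 is 4 rad)); each row shifts and turns the commanded pose from where the row before left it, along the tool's axes as they then stand; what a row does not reach is not made up. A row lasts 1/8 s, in which the tool goes at most 0.0625 m and 0.188 rad, less where a joint would pass 70% of its speed; a pose out of reach is approached as far as the arm can. OPENING is the opening from 0.0 (shut) to 1.0 (fully open), set as the command begins (- or left out keeps the last). The fingers move at their own pace and stop on an object; FORCE is the grip in N (left out, the last holds). Time passes only in rows, so rows that do not move let the fingers close. It prints the time, the measured TCP pose, the force, the opening and the grip force at its end. A shift or turn number past 1, either way, is cut back to 1. Input that does not fit is refused with a message, and nothing moves.
- bot.read_state(): the state, without advancing time (a new reading comes with each control period).
- bot.read_camera(name): name is "side" or "top" or "wrist"; returns the picture (400x640x3 uint8, red, green, blue); there is no depth.
- bot.camera_info(name): a dict with "intrinsics" (3x3 intrinsics, pixels), "k1" (the pictures are not rectified: a ray, as slopes to the right and down, at radius r is drawn at 1 + k1 r^2 times it, then the intrinsics apply), "extrinsics" (4x4, takes a point from camera to world coordinates). Camera axes: x right, y down, z forward; pixel columns grow to the right and rows downward; lengths in m; the calibration is good to about 2 mm. A picture is of the moment at which its call begins: read the wrist's pose just before it. camera_info takes no time and is no camera call; for the wrist camera it gives the pose at the moment of the call.
- bot.finish_job(): hands the job in; it is judged then, once.
Trained networks look in the newest picture that a camera, given by its name, has taken for a name from the list of things; names that differ only in an ending like _2 or _b are one class to them, and where a whole thing is asked for, a point or a joint stands for the part that bears it (a point fixed in the world has none). Each returns a list of dicts, best first, with "conf" (0 to 1); they miss things now and then, are a little off and sometimes report something else, mostly with a low value. They report only what shows in the picture. A call takes as long as a camera call. They do not tell look-alikes from the thing itself.
- bot.search_frame(camera, thing): "box" ([left, top, right, bottom] in pixels, round what is visible of it).
- bot.regions_of(camera, thing): "pixels" (400x640 bool, what is visible of it) and "box" ([left, top, right, bottom] in pixels, round what is visible of it).
- bot.spot_point(camera, thing): "pixel" ([row, column] in pixels: a listed point, or the origin of a listed thing).
The state is a dict: "time": time; "q": joint angles; "joint_vel": joint speeds; "joint_torque": joint torques, N m; "tool_pos": TCP position; "tcp_rot": TCP orientation; "wrist_force": force on the tool from outside, world axes, zero at the start; "torque": the same for the moment, N m; "width": opening from 0.0 (shut) to 1.0 (fully open); "grip_force": force on a finger pad.
Only numpy, scipy, OpenCV 4.12 (cv2) and the standard library are available. Lean on these libraries where they do the work, as an engineer would, in place of code of your own. Each camera call takes 0.05 s, during which the arm holds its last target. There are 200 camera calls.

### The job

Change the bench spindle sander from the wide drum to the narrow one, for a tight inside curve: narrow drum right down on the spindle, the spacer ring on top of it, and on that the flange that now holds the wide drum, hub upward as it is now (I will put the nut on myself). Put the wide drum away upright on the storage post that the narrow drum came from, and leave the middle drum undisturbed on its post. The rubber mat is free for putting things down on the way.

Things in the scene. Friction and masses are not known exactly. Their poses are not given: they have to be found in the camera images.
- sander: low green spindle sander, fixed; aluminium table 150 x 190 mm, top 50 mm above the bench. Origin on the axis of the upright spindle, at bench height; z up. Round the spindle a steel drive flange, 36 mm across, is the drums' seat: its top is 56 mm above the origin. The spindle, 12 mm across, ends 142 mm above the origin; its last 14 mm taper to 5 mm across.
- wide_drum: widest sanding drum, 58 mm across and 60 mm tall, brown abrasive outside, black rubber core, a plain 18 mm hole right through; 0.16 kg or so. Origin at the centre of its underside, z up along its axis. At the start it is on the sander's spindle, under the flange.
- narrow_drum: narrowest and shortest sanding drum, 34 mm across and 44 mm tall, same make, 18 mm hole through. Origin at the centre of its underside, z up. At the start it is on one of the two storage posts.
- middle_drum: sanding drum 46 mm across and 60 mm tall, 18 mm hole through. Origin at the centre of its underside, z up. At the start it is on the other storage post and stays there.
- spacer: plain aluminium spacer ring, 34 mm across, 16 mm tall, 18 mm hole through. At the start it lies flat, 24 mm above the bench, on a wooden foot like those of the storage posts but with only a short dowel, whose tip is 36 mm above the bench and inside the ring. Origin at the centre of its underside, z up. With the short narrow drum it makes up the height of the wide drum.
- flange: steel flange that holds the drum down: a disc 44 mm across and 6 mm thick with a hub 26 mm across and 14 mm tall on its upper side (20 mm in all), 18 mm hole through both. Grip it by the hub. Origin at the centre of its underside, z up towards the hub. At the start it lies on the wide drum, on the spindle.
- post_1: storage post fixed to the bench: a round wooden foot, 64 mm across, its top 24 mm above the bench, with an upright wooden dowel in the middle, 10 mm across, tip 56 mm above the bench and pointed over its last 6 mm. Drums are put over the dowel and stand on the foot. Origin on the dowel's axis at bench height; z up.
- post_2: second storage post, the same as post_1.
- mat: thin ribbed black rubber mat, 100 mm (its x) by 170 mm (its y), 5 mm thick, lying empty on the bench; fixed. Origin at the centre of its underside, at bench height; z up. Round about: a vice, 130 mm high, between the mat and the bench's left end, in front of the sander; a case, 95 mm high, right of the sander; a tall bandsaw left of the bench (x above 0.4 m, y above 0.25 m).
Things that resemble listed ones, but are neither listed nor needed, are in the scene too. Leave any blue look-alike of the middle_drum alone.

How it is judged:
At the end, for the whole second after the job is handed in: On the spindle, upward: narrow drum, spacer, flange with hub up, each seated (6 mm off axis, 4 mm in height, 5 degrees); wide drum upright and down on the post the narrow drum left (8 mm off axis, 4 mm in height), middle drum within 20 mm of its start, on its post; all at rest (horizontal distance between each of narrow_drum, spacer, flange and sander below 0.006 m and z of narrow_drum in the frame of sander between 0.052 and 0.06 m and angle between each of narrow_drum, spacer, flange's own z axis and vertical below 0.09 rad and z of spacer in the frame of sander between 0.096 and 0.104 m and z of flange in the frame of sander between 0.112 and 0.12 m and ((horizontal distance between wide_drum and post_1 below 0.008 m and z of wide_drum in the frame of post_1 between 0.02 and 0.028 m and angle between wide_drum's own z axis and vertical below 0.09 rad) or (horizontal distance between wide_drum and post_2 below 0.008 m and z of wide_drum in the frame of post_2 between 0.02 and 0.028 m and angle between wide_drum's own z axis and vertical below 0.09 rad)) and ((horizontal distance between middle_drum and post_1 below 0.008 m and z of middle_drum in the frame of post_1 between 0.02 and 0.028 m and angle between middle_drum's own z axis and vertical below 0.09 rad) or (horizontal distance between middle_drum and post_2 below 0.008 m and z of middle_drum in the frame of post_2 between 0.02 and 0.028 m and angle between middle_drum's own z axis and vertical below 0.09 rad)) and distance of middle_drum from where it was at the start of the episode below 0.02 m and linear speed of each of wide_drum, narrow_drum, middle_drum, spacer, flange below 0.02 m/s); the robot touches nothing.
It fails at once if the middle drum is lifted off or knocked from its place (moved more than 20 mm) (distance of middle_drum from where it was at the start of the episode above 0.02 m).
It also fails if it takes over 133 s, if anything falls off the work surface, if the arm or the gripper's body presses on something with over 40 N, if the wrist force passes 120 N, or if a joint passes its speed limit or range.

## Working session

There is one attempt and no reset: what is moved stays moved. The work goes in short steps, Python scripts to look and compute and a shell command to move; the robot and the scene stay as the last step left them, time stands still between calls to the robot, and variables do not carry over. Pictures are saved under pics/ and viewed, at most 14 in all, crops included, and the job is handed in when it is done.

```bash
mkdir -p pics; cat > h.py <<'E'
import numpy as np, cv2
from scipy.spatial.transform import Rotation as R
from workcell import bot
def ray(ci,px):  # px (row,col)
    K=np.array(ci["intrinsics"]);T=np.array(ci["extrinsics"])
    d=np.array([(px[1]-K[0,2])/K[0,0],(px[0]-K[1,2])/K[1,1]]);u=d.copy()
    for _ in range(20): u=d/(1+ci["k1"]*(u@u))
    v=T[:3,:3]@np.array([u[0],u[1],1]);return T[:3,3],v
def atz(ci,px,z):
    o,v=ray(ci,px);return o+v*(z-o[2])/v[2]
def proj(ci,p):
    K=np.array(ci["intrinsics"]);T=np.array(ci["extrinsics"])
    c=T[:3,:3].T@(np.array(p)-T[:3,3]);u=c[:2]/c[2];u=u*(1+ci["k1"]*(u@u))
    return np.array([K[1,1]*u[1]+K[1,2],K[0,0]*u[0]+K[0,2]])  # row,col
def shot(cam,name):
    ci=bot.camera_info(cam);im=bot.read_camera(cam);cv2.imwrite(f"pics/{name}.png",im[:,:,::-1]);return ci,im
def togo(p):  # world target for TCP -> tool-axes delta
    s=bot.read_state();return R.from_rotvec(s["tcp_rot"]).as_matrix().T@(np.array(p)-s["tool_pos"])
E
python3 - <<'E'
from h import *
np.set_printoptions(precision=4,suppress=True)
for c in("side","top","wrist"):
    ci,im=shot(c,c+"0");print(c,ci["k1"],np.array(ci["extrinsics"])[:3])
    if c=="wrist":continue
    for t in("sander","wide_drum","narrow_drum","middle_drum","spacer","flange","post_1","mat"):
        for d in bot.spot_point(c,t)[:3]: print(t,np.round(d["pixel"],1),round(d["conf"],2),atz(ci,d["pixel"],0)[:2])
s=bot.read_state();print(s["tool_pos"],R.from_rotvec(s["tcp_rot"]).as_matrix(),s["time"])
E
python3 -c "
import cv2,numpy as np
a=cv2.imread('pics/top0.png');b=cv2.imread('pics/side0.png');cv2.imwrite('pics/c0.png',cv2.resize(np.vstack([a,b]),(480,600)))"
```

```text
side -0.0882557496678318 [[ 0.853  -0.3493  0.3878  0.1503]
 [-0.5217 -0.546   0.6556 -0.7867]
 [-0.0172 -0.7615 -0.6479  0.748 ]]
sander [185.6 335.4] 0.68 [0.6575 0.0015]
wide_drum [166.9 334.1] 0.58 [0.6974 0.0699]
narrow_drum [321.8 347.5] 0.66 [ 0.4562 -0.3543]
middle_drum [275.8 355. ] 0.95 [ 0.5317 -0.2688]
middle_drum [162.3 284.4] 0.92 [0.5966 0.1597]
flange [151.4 334.1] 0.67 [0.7362 0.1306]
post_1 [332.4 351.9] 0.63 [ 0.45   -0.3781]
post_1 [279.8 356.1] 0.61 [ 0.5276 -0.2787]
mat [271.8 285.1] 0.59 [ 0.4158 -0.1827]
mat [232.8 315.5] 0.57 [ 0.5282 -0.1173]
top -0.078854154229752 [[ 0.0107 -0.9982  0.0582  0.4788]
 [-0.9998 -0.0098  0.0146 -0.1231]
 [-0.014  -0.0584 -0.9982  1.1545]]
sander [149.2 269.5] 0.95 [0.6572 0.0065]
wide_drum [146.5 268.4] 0.92 [0.6637 0.0093]
narrow_drum [239.8 431.1] 0.65 [ 0.445  -0.3794]
middle_drum [169.9 208.6] 0.64 [0.6063 0.1523]
middle_drum [203.7 389.2] 0.58 [ 0.5295 -0.2797]
spacer [240.6 430.6] 0.53 [ 0.4431 -0.3782]
spacer [205.3 324.1] 0.45 [ 0.5242 -0.1254]
flange [141.1 265.1] 0.86 [0.6767 0.0175]
post_1 [208.2 388.3] 0.57 [ 0.5188 -0.2776]
mat [250.2 349.9] 0.82 [ 0.4188 -0.1873]
mat [204.8 329.5] 0.44 [ 0.5255 -0.1382]
wrist 0.019365461711728035 [[ 0.2349  0.9285  0.2875  0.085 ]
 [ 0.972  -0.2242 -0.0699  0.674 ]
 [-0.0004  0.2959 -0.9552  0.3731]]
[0.1583 0.6562 0.2313] [[-0.9721  0.2346  0.    ]
 [ 0.2346  0.9721  0.0001]
 [ 0.      0.0001 -1.    ]] 0.95
```

View pics/top0.png

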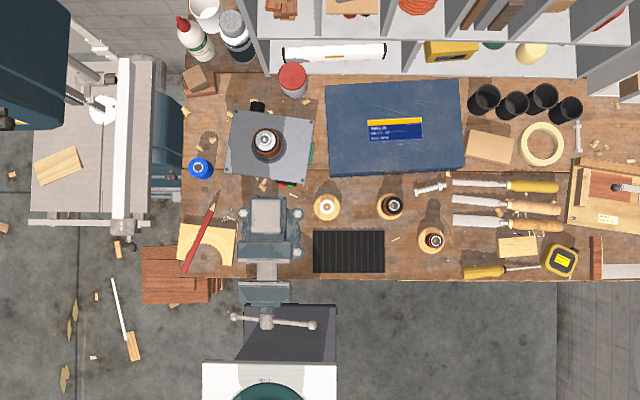

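View pics/side0.png

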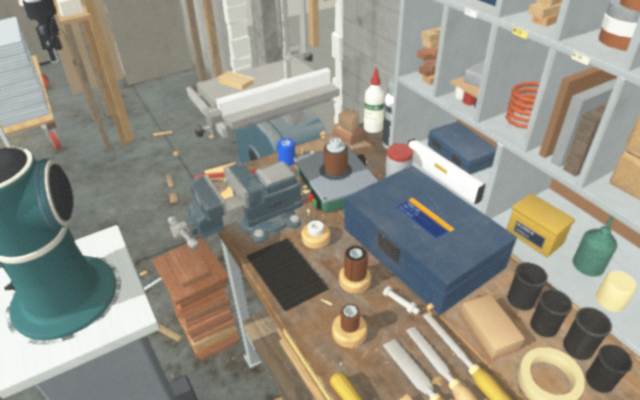

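The top view shows the spindle with the flange at about (265,141), the spacer foot at (325,207), the middle drum at (389,206), the narrow drum at (432,240) and the mat at (349,251). The blue look-alike is at (200,168). The side view agrees. Next I'll turn the tool square to the world, then bring it round in front of the sander, staying clear of the bandsaw.

Careful with the scale: shifts go in shares of 62.5 mm and turns go in shares of 4 rad. That gives: -0.035 m is -0.56, -0.1185 rad / 4 = -0.0296.

```bash
python3 -m jog '{"dx":[0,0],"dy":[0,0],"dz":[-0.56,-0.56],"spin":[-0.0296,-0.0296]}' 1.0
python3 -m jog '{"dx":[-0.352,-0.352,-0.352,-0.352,-0.352],"dy":[-0.8,-0.8,-0.8,-0.8,-0.8],"dz":[0,0,0,0,0],"spin":[0,0,0,0,0]}'
python3 -m jog '{"dx":[-0.352,-0.352,-0.352,-0.352,-0.352],"dy":[-0.8,-0.8,-0.8,-0.8,-0.8],"dz":[0,0,0,0,0],"spin":[0,0,0,0,0]}'
python3 - <<'E'
from h import *
np.set_printoptions(precision=4,suppress=True)
s=bot.read_state();print(s["q"],R.from_rotvec(s["tcp_rot"]).as_matrix().round(3))
ci=bot.camera_info("top")
for t,z,px in(("sander",0,(149.2,269.5)),("wide",.056,(146.5,268.4)),("flange",.116,(141.1,265.1)),("narrow",.024,(239.8,431.1)),("mid",.024,(203.7,389.2)),("spacer",.024,(205.3,324.1))):print(t,atz(ci,px,z))
E
```

```text
time: 1.2
tool_pos: [0.1582, 0.6557, 0.3013]
tcp_rot: [0.006, -3.141, 0.003]
wrist_force: [0.5, 0.3, 0.8]
width: 1.002
grip_force: 0.0
time: 1.82
tool_pos: [0.2689, 0.4046, 0.3015]
tcp_rot: [-0.001, 3.141, 0.001]
wrist_force: [0.7, -0.1, 0.3]
width: 0.999
grip_force: 0.0
time: 2.45
tool_pos: [0.3789, 0.1546, 0.3017]
tcp_rot: [-0.001, 3.14, 0.001]
wrist_force: [1.8, 0.5, 0.3]
width: 1.002
grip_force: 0.0
[ 0.3265 -0.299   2.0299  0.      1.4091 -1.2448] [[-1.    -0.001  0.001]
 [-0.001  1.     0.001]
 [-0.001  0.001 -1.   ]]
sander [0.6572 0.0065 0.    ]
wide [0.6548 0.0029 0.056 ]
flange [0.6568 0.0034 0.116 ]
narrow [ 0.4457 -0.374   0.024 ]
mid [ 0.5285 -0.2765  0.024 ]
spacer [ 0.5233 -0.1254  0.024 ]
```

In the tool's units: -0.046 m is -0.736, -0.03 m is -0.48.

```bash
python3 -m jog '{"dx":[-0.736,-0.736,-0.736,-0.736,-0.736],"dy":[-0.48,-0.48,-0.48,-0.48,-0.48],"dz":[0,0,0,0,0],"spin":[0,0,0,0,0]}'
python3 - <<'E'
from h import *
np.set_printoptions(precision=4,suppress=True)
ci,im=shot("wrist","w1")
for t,z in(("flange",.116),("wide_drum",.056),("sander",0)):
    for d in bot.spot_point("wrist",t)[:2]:print(t,d["pixel"],d["conf"],atz(ci,d["pixel"],z))
E
```

```text
time: 3.08
tool_pos: [0.6099, 0.005, 0.3014]
tcp_rot: [0.0, 3.141, 0.0]
wrist_force: [0.3, 0.6, 0.9]
width: 1.0
grip_force: 0.0
flange [222.4, 316.7] 0.83 [0.6572 0.0024 0.116 ]
wide_drum [205.1, 320.6] 0.63 [0.6581 0.0065 0.056 ]
sander [191.5, 316.6] 0.55 [0.657  0.0014 0.    ]
```

View pics/w1.png

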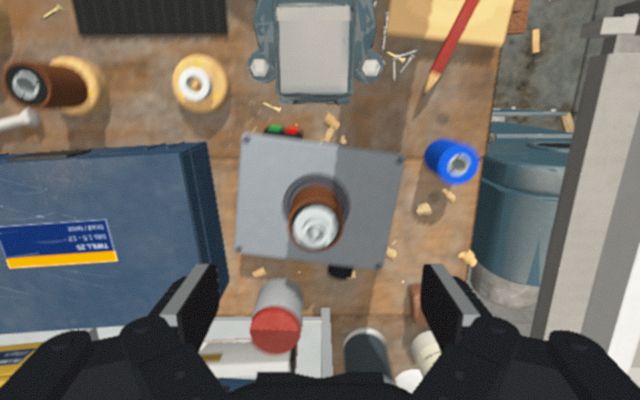

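```bash
cat >> h.py <<'E'
def overlay(ci,im,circs,out,box,k=6):  # circs: (x,y,z,r); box r0,r1,c0,c1
    r0,r1,c0,c1=box;a=cv2.resize(np.ascontiguousarray(im[r0:r1,c0:c1,::-1]),None,fx=k,fy=k,interpolation=cv2.INTER_CUBIC)
    for (x,y,z,r),col in zip(circs,[(0,255,0),(0,0,255),(255,255,0),(0,255,255),(255,0,255)]):
        P=np.array([proj(ci,(x+r*np.cos(t),y+r*np.sin(t),z)) for t in np.linspace(0,6.3,50)])
        cv2.polylines(a,[np.int32(np.c_[(P[:,1]-c0+.5)*k,(P[:,0]-r0+.5)*k])],True,col,1)
    cv2.imwrite(f"pics/{out}.png",a)
E
python3 - <<'E'
from h import *
ci=bot.camera_info("wrist");im=cv2.imread("pics/w1.png")[:,:,::-1]
x,y=.657,.003
overlay(ci,im,[(x,y,.122,.022),(x,y,.136,.013),(x,y,.142,.0025),(x,y,.05,.018)],"o1",(170,260,270,370))
E
```

```text
(no output)
```

View pics/o1.png

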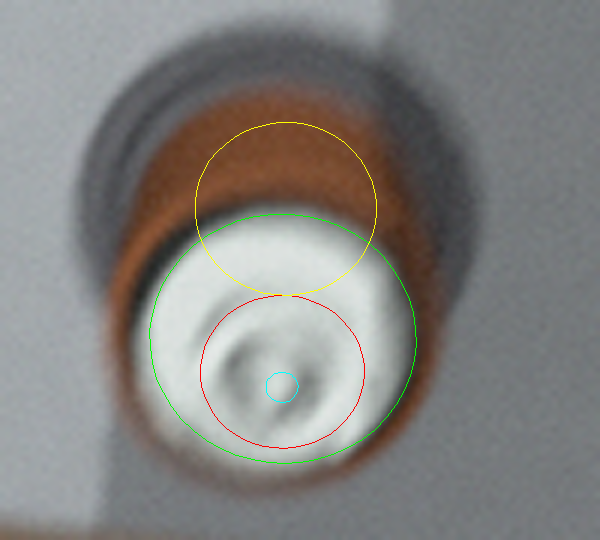

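The crop shows the flange and spindle about 1.7 mm to the −y side of the guess, so the axis is at about (0.657, 0.0013). The heights agree with the given sizes. Next I'll grip the hub.

In the tool's units: 0.055 m is 0.88, 0.05 m is 0.8.

```bash
python3 -m jog '{"dx":[-0.752,0,0,0],"dy":[-0.0592,0,0,0],"dz":[0.8,0.88,0.72,0.448],"spin":[0,0,0,0]}'; python3 -m jog '{"dx":[0,0,0,0,0],"dy":[0,0,0,0,0],"dz":[0,0,0,0,0],"spin":[0,0,0,0,0]}' 0.0 50;python3 -m jog '{"dx":[0,0],"dy":[0,0],"dz":[0,0],"spin":[0,0]}'
```

```text
time: 3.78
tool_pos: [0.6484, 0.0042, 0.1253]
tcp_rot: [0.002, -3.138, -0.001]
wrist_force: [0.6, -0.7, -0.7]
width: 1.003
grip_force: 0.0
time: 4.4
tool_pos: [0.653, 0.0028, 0.1307]
tcp_rot: [-0.0, 3.137, -0.0]
wrist_force: [-0.2, -0.3, 6.4]
width: 0.265
grip_force: 48.7
time: 4.65
tool_pos: [0.653, 0.0028, 0.1307]
tcp_rot: [0.0, 3.137, -0.0]
wrist_force: [-0.6, -0.2, 6.6]
width: 0.266
grip_force: 48.7
```

In the tool's units: -0.04 m is -0.64, -0.02 m is -0.32.

```bash
python3 -m jog '{"dx":[0,0,0,0],"dy":[0,0,0,0],"dz":[-0.32,-0.64,-0.64,0],"spin":[0,0,0,0]}'; python3 - <<'E'
from h import *
ci,im=shot("side","s1");cv2.imwrite("pics/s1c.png",cv2.resize(im[60:220,250:430,::-1],None,fx=3,fy=3))
s=bot.read_state();print(s["tool_pos"],s["wrist_force"],s["torque"])
ci,im=shot("wrist","w2");cv2.imwrite("pics/w2c.png",im[150:,150:500,::-1])
E
```

```text
time: 5.15
tool_pos: [0.6543, 0.0028, 0.2342]
tcp_rot: [-0.0, 3.132, -0.001]
wrist_force: [-0.1, 0.3, -1.2]
width: 0.261
grip_force: 49.1
[0.65273856 0.00282319 0.2312346 ] [-0.0820765   1.14906072 -0.81743345] [ 0.00647483 -0.03094334 -0.02488911]
```

View pics/s1c.png

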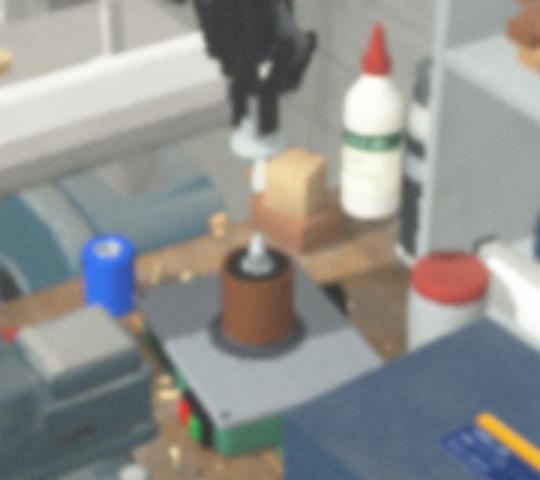

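```bash
python3 - <<'E'
from h import *
np.set_printoptions(precision=4,suppress=True)
ci=bot.camera_info("top")
print([atz(ci,p,z)[:2] for p,z in(((218,303),.0),((198,290),.1),((258,303),.1),((285,291),.1))])
print("mat",[atz(ci,p,.005)[:2] for p in((230,313),(230,384),(272,313),(272,384))])
ci=bot.camera_info("wrist")
im=cv2.imread("pics/w2.png")[:,:,::-1]
for d in bot.regions_of("wrist","flange")[:1]:print(d["box"],d["conf"])
print(bot.spot_point("wrist","flange")[:1], proj(ci,bot.read_state()["tool_pos"]))
E
```

```text
[array([ 0.4936, -0.0757]), array([ 0.5354, -0.0511]), array([ 0.4061, -0.0809]), array([ 0.3478, -0.0557])]
mat [array([ 0.4655, -0.0998]), array([ 0.4672, -0.267 ]), array([ 0.3671, -0.1009]), array([ 0.3688, -0.2675])]
[279.9, 226.8, 359.5, 311.5] 0.86
[{'pixel': [262.2, 317.9], 'conf': 0.86}] [263.1442 319.3288]
```

View pics/w2c.png

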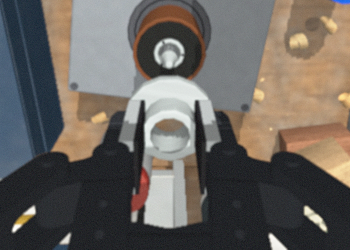

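In the tool's units: 0.048 m is 0.768, -0.0306 m is -0.4896.

```bash
python3 -m jog '{"dx":[0.752,0.752,0.752,0.752,0.768],"dy":[-0.4896,-0.4896,-0.4896,-0.4896,-0.4896],"dz":[0,0,0,0,0],"spin":[0,0,0,0,0]}'; python3 -m jog '{"dx":[0,0,0,0,0],"dy":[0,0,0,0,0],"dz":[0.8,0.96,0.96,0.48,0],"spin":[0,0,0,0,0]}'; python3 -m jog '{"dx":[0,0],"dy":[0,0],"dz":[0.048,0],"spin":[0,0]}'; python3 - <<'E'
from h import *
ci,im=shot("wrist","w3")
print(bot.spot_point("wrist","flange")[:1]);s=bot.read_state();print(s["tool_pos"],s["wrist_force"])
E
```

```text
time: 5.98
tool_pos: [0.4127, -0.1504, 0.226]
tcp_rot: [0.001, -3.139, -0.001]
wrist_force: [-0.5, -1.4, 0.1]
width: 0.26
grip_force: 49.1
time: 6.6
tool_pos: [0.4109, -0.1483, 0.024]
tcp_rot: [0.0, -3.132, -0.006]
wrist_force: [-0.7, -0.3, -0.9]
width: 0.258
grip_force: 49.3
time: 6.85
tool_pos: [0.4166, -0.1507, 0.0262]
tcp_rot: [-0.0, 3.139, -0.002]
wrist_force: [0.3, 0.3, -0.4]
width: 0.26
grip_force: 49.3
[{'pixel': [261.7, 318.0], 'conf': 0.64}]
[ 0.41658868 -0.15069159  0.02628277] [-0.03151461  0.27560594 -1.18335106]
```

In the tool's units: 0.003 m is 0.048.

```bash
python3 -m jog '{"dx":[0,0],"dy":[0,0],"dz":[0.048,0],"spin":[0,0]}';python3 -m jog '{"dx":[0,0],"dy":[0,0],"dz":[0.032,0],"spin":[0,0]}'; python3 -m jog '{"dx":[0,0],"dy":[0,0],"dz":[0.032,0],"spin":[0,0]}'; python3 -m jog '{"dx":[0,0],"dy":[0,0],"dz":[0.032,0],"spin":[0,0]}'
```

```text
time: 7.2
tool_pos: [0.4153, -0.1501, 0.022]
tcp_rot: [-0.0, 3.141, -0.0]
wrist_force: [0.1, 0.4, -1.2]
width: 0.258
grip_force: 49.3
time: 7.45
tool_pos: [0.4154, -0.1503, 0.0199]
tcp_rot: [-0.0, 3.141, -0.0]
wrist_force: [-0.2, -0.8, 1.2]
width: 0.26
grip_force: 49.5
time: 7.7
tool_pos: [0.4155, -0.1504, 0.0196]
tcp_rot: [0.0, -3.141, -0.0]
wrist_force: [-6.7, 1.8, 17.4]
width: 0.258
grip_force: 51.6
time: 7.95
tool_pos: [0.4156, -0.1504, 0.0194]
tcp_rot: [0.001, -3.14, -0.001]
wrist_force: [-13.8, 5.1, 34.3]
width: 0.258
grip_force: 53.8
```

In the tool's units: -0.004 m is -0.064.

```bash
python3 -m jog '{"dx":[0,0,0],"dy":[0,0,0],"dz":[-0.064,0,0],"spin":[0,0,0]}' 0.55;  python3 -m jog '{"dx":[0,0,0,0],"dy":[0,0,0,0],"dz":[-0.48,-0.96,-0.96,-0.96],"spin":[0,0,0,0]}' 1.0; python3 -m jog '{"dx":[-0.768,-0.768,-0.768,-0.768,-0.768],"dy":[0.4864,0.4864,0.4864,0.4864,0.4864],"dz":[0,0,0,0,0],"spin":[0,0,0,0,0]}'; python3 -m jog '{"dx":[0,0],"dy":[0,0],"dz":[0,0],"spin":[0,0]}'
python3 - <<'E'
from h import *
np.set_printoptions(precision=4,suppress=True)
s=bot.read_state();ci,im=shot("wrist","w4")
for t,z in(("wide_drum",.056),("sander",0)):
    for d in bot.spot_point("wrist",t)[:2]:print(t,d["pixel"],d["conf"],atz(ci,d["pixel"],z))
x,y=.657,.0013
print(s["tool_pos"])
overlay(ci,im,[(x,y,.116,.029),(x,y,.116,.009),(x,y,.142,.0025),(x,y,.13,.006)],"o4",(180,310,250,390),5)
E
```

```text
time: 8.32
tool_pos: [0.415, -0.15, 0.0194]
tcp_rot: [0.0, -3.141, -0.0]
wrist_force: [0.6, -0.2, 0.7]
width: 0.55
grip_force: 0.0
time: 8.82
tool_pos: [0.4147, -0.1499, 0.231]
tcp_rot: [0.0, -3.141, -0.001]
wrist_force: [1.5, -0.2, -0.6]
width: 1.0
grip_force: 0.0
time: 9.45
tool_pos: [0.6564, 0.0031, 0.2286]
tcp_rot: [0.001, -3.14, 0.0]
wrist_force: [-0.2, -0.8, 1.0]
width: 0.998
grip_force: 0.0
time: 9.7
tool_pos: [0.6545, 0.0019, 0.2284]
tcp_rot: [0.001, -3.139, 0.0]
wrist_force: [-0.2, 0.0, -0.0]
width: 1.002
grip_force: 0.0
wide_drum [186.0, 322.3] 0.73 [0.6599 0.0046 0.056 ]
sander [29.2, 170.8] 0.56 [ 0.5185 -0.1415  0.    ]
sander [29.7, 2.7] 0.31 [ 0.5208 -0.3007  0.    ]
[0.6545 0.0019 0.2284]
```

View pics/o4.png

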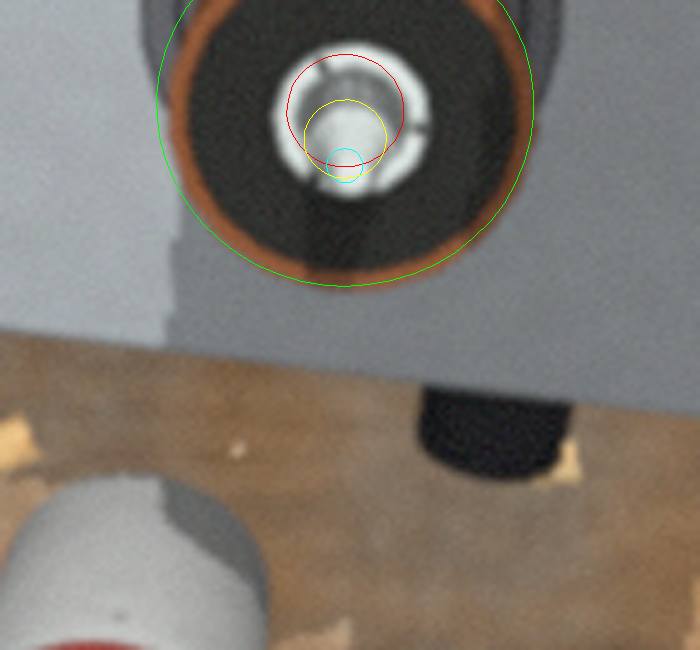

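In the tool's units: 0.058 m is 0.928, -0.003 m is -0.048.

```bash
python3 -m jog '{"dx":[-0.048,0,0,0],"dy":[0,0,0,0],"dz":[0.8,0.928,0.64,0],"spin":[0,0,0,0]}'; python3 -m jog '{"dx":[0,0,0,0],"dy":[0,0,0,0],"dz":[0,0,0,0],"spin":[0,0,0,0]}' 0.0 60;python3 -m jog '{"dx":[0,0,0,0],"dy":[0,0,0,0],"dz":[-0.64,-0.8,-0.88,0],"spin":[0,0,0,0]}'
```

```text
time: 10.35
tool_pos: [0.6538, 0.0011, 0.078]
tcp_rot: [-0.002, -3.133, -0.0]
wrist_force: [-0.1, 0.4, 0.6]
width: 1.001
grip_force: 0.0
time: 10.85
tool_pos: [0.661, 0.0017, 0.0858]
tcp_rot: [-0.001, 3.135, -0.001]
wrist_force: [0.2, -0.4, 7.5]
width: 0.654
grip_force: 64.4
time: 11.35
tool_pos: [0.6625, 0.0018, 0.2354]
tcp_rot: [-0.001, 3.128, -0.001]
wrist_force: [0.7, 0.7, -0.9]
width: 0.651
grip_force: 68.1
```

In the tool's units: 0.0396 m is 0.6336, -0.0395 m is -0.632.

```bash
python3 -m jog '{"dx":[0.6336,0.6336,0.6336,0.6336,0.6336],"dy":[-0.632,-0.632,-0.632,-0.632,-0.632],"dz":[0,0,0,0,0],"spin":[0,0,0,0,0]}'; python3 -m jog '{"dx":[0.6336,0,0,0,0],"dy":[-0.632,0,0,0,0],"dz":[0,0.8,0.96,0.8,0],"spin":[0,0,0,0,0]}'; python3 -m jog '{"dx":[0,0],"dy":[0,0],"dz":[0,0],"spin":[0,0]}'
```

```text
time: 11.98
tool_pos: [0.4583, -0.1964, 0.2261]
tcp_rot: [0.001, -3.141, -0.0]
wrist_force: [0.7, -1.1, -0.4]
width: 0.653
grip_force: 68.0
time: 12.6
tool_pos: [0.416, -0.2323, 0.0622]
tcp_rot: [-0.0, -3.132, -0.01]
wrist_force: [-0.5, 0.1, -1.8]
width: 0.656
grip_force: 68.0
time: 12.85
tool_pos: [0.4229, -0.2364, 0.0697]
tcp_rot: [-0.001, 3.137, -0.004]
wrist_force: [-0.0, -1.1, -1.2]
width: 0.656
grip_force: 68.1
```

In the tool's units: 0.02 m is 0.32.

```bash
python3 -m jog '{"dx":[0,0,0,0],"dy":[0,0,0,0],"dz":[0.32,0,0,0],"spin":[0,0,0,0]}'; python3 -m jog '{"dx":[0,0,0],"dy":[0,0,0],"dz":[0.096,0,0],"spin":[0,0,0]}';python3 -m jog '{"dx":[0,0,0],"dy":[0,0,0],"dz":[0.032,0,0],"spin":[0,0,0]}';python3 -m jog '{"dx":[0,0,0],"dy":[0,0,0],"dz":[0.032,0,0],"spin":[0,0,0]}'
```

```text
time: 13.35
tool_pos: [0.4216, -0.2357, 0.048]
tcp_rot: [-0.0, 3.14, -0.002]
wrist_force: [0.3, -0.3, -1.3]
width: 0.653
grip_force: 68.1
time: 13.72
tool_pos: [0.4205, -0.235, 0.0406]
tcp_rot: [0.0, -3.141, -0.0]
wrist_force: [0.2, -0.4, -1.9]
width: 0.656
grip_force: 68.1
time: 14.1
tool_pos: [0.4207, -0.2352, 0.0388]
tcp_rot: [0.0, -3.142, -0.0]
wrist_force: [-0.1, 0.2, -1.7]
width: 0.653
grip_force: 68.1
time: 14.48
tool_pos: [0.4206, -0.2351, 0.0368]
tcp_rot: [0.0, -3.141, -0.0]
wrist_force: [1.0, 0.4, -1.4]
width: 0.655
grip_force: 68.1
```

In the tool's units: 0.002 m is 0.032.

```bash
for i in 1; do python3 -m jog '{"dx":[0,0,0],"dy":[0,0,0],"dz":[0.032,0,0],"spin":[0,0,0]}';python3 -m jog '{"dx":[0,0,0],"dy":[0,0,0],"dz":[0.016,0,0],"spin":[0,0,0]}';python3 -m jog '{"dx":[0,0,0],"dy":[0,0,0],"dz":[0.016,0,0],"spin":[0,0,0]}'; done
```

```text
time: 14.85
tool_pos: [0.4208, -0.2353, 0.0349]
tcp_rot: [-0.0, 3.141, -0.0]
wrist_force: [0.4, -0.3, 0.1]
width: 0.651
grip_force: 68.1
time: 15.22
tool_pos: [0.4209, -0.2353, 0.0349]
tcp_rot: [-0.0, 3.142, -0.0]
wrist_force: [-2.9, 1.5, 8.9]
width: 0.657
grip_force: 69.2
time: 15.6
tool_pos: [0.4209, -0.2353, 0.0348]
tcp_rot: [0.0, -3.141, 0.0]
wrist_force: [-5.8, 3.5, 16.2]
width: 0.655
grip_force: 70.0
```

In the tool's units: -0.002 m is -0.032.

```bash
python3 -m jog '{"dx":[0,0,0,0],"dy":[0,0,0,0],"dz":[-0.032,0,0,0],"spin":[0,0,0,0]}' 0.85;  python3 -m jog '{"dx":[0,0,0,0,0.16],"dy":[0,0,0,-0.48,-0.864],"dz":[-0.48,-0.96,-0.96,-0.8,-0.32],"spin":[0,0,0,0,0]}'; python3 -m jog '{"dx":[0,0,0,0],"dy":[-0.896,0,0,0],"dz":[0,0,0,0],"spin":[0,0,0,0]}' 1.0
python3 - <<'E'
from h import *
np.set_printoptions(precision=4,suppress=True)
s=bot.read_state();print(s["tool_pos"],s["q"]);ci,im=shot("wrist","w5")
ts=(("narrow_drum",.024),("post_1",0),("middle_drum",.024),("wide_drum",.005),("flange",.005))
for t,z in ts:
    for d in bot.spot_point("wrist",t)[:3]:print(t,d["pixel"],round(d["conf"],2),atz(ci,d["pixel"],z))
for d in bot.spot_point("wrist","narrow_drum")[:1]:
    p=atz(ci,d["pixel"],.024);r,c=map(int,d["pixel"]);x,y=p[:2]
    overlay(ci,im,[(x,y,.068,.017),(x,y,.068,.009),(x,y,.056,.001),(x,y,.024,.032)],"o5",(max(0,r-60),r+60,c-60,c+60),5)
E
```

```text
time: 16.1
tool_pos: [0.4205, -0.235, 0.0345]
tcp_rot: [0.0, -3.141, -0.0]
wrist_force: [-0.8, -0.5, 1.2]
width: 0.85
grip_force: 0.0
time: 16.73
tool_pos: [0.4128, -0.3201, 0.2593]
tcp_rot: [-0.005, 3.136, -0.006]
wrist_force: [0.4, -0.2, -0.2]
width: 0.852
grip_force: 0.0
time: 17.23
tool_pos: [0.4106, -0.3738, 0.2542]
tcp_rot: [0.002, -3.141, -0.002]
wrist_force: [-0.3, 0.4, -0.9]
width: 1.002
grip_force: 0.0
[ 0.4106 -0.3738  0.2542] [-0.7836  0.0246  1.8334  0.0003  1.285  -2.3557]
post_1 [196.6, 313.1] 0.88 [ 0.4506 -0.3809  0.    ]
post_1 [253.8, 390.4] 0.6 [ 0.5253 -0.2842  0.    ]
middle_drum [263.6, 396.9] 0.66 [ 0.5265 -0.2812  0.024 ]
wide_drum [174.2, 442.4] 0.59 [ 0.4222 -0.2317  0.005 ]
flange [172.6, 511.6] 0.78 [ 0.4203 -0.153   0.005 ]
```

View pics/w5.png

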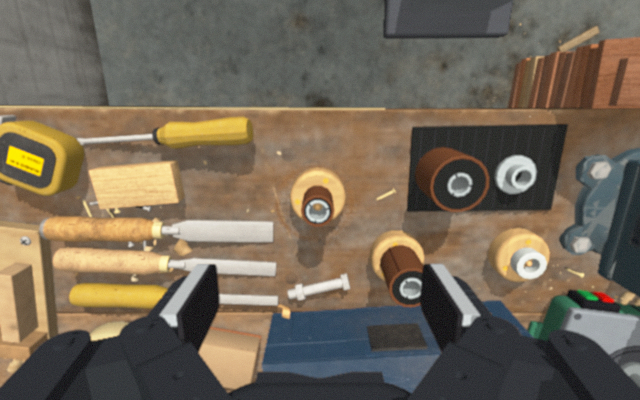

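```bash
python3 - <<'E'
from h import *
ci=bot.camera_info("wrist");im=cv2.imread("pics/w5.png")[:,:,::-1]
x,y=.448,-.378
overlay(ci,im,[(x,y,.068,.017),(x,y,.068,.009),(x,y,.056,.001),(x,y,.024,.032)],"a",(155,235,280,360),7)
x,y=.523,-.128
overlay(ci,im,[(x,y,.040,.017),(x,y,.040,.009),(x,y,.036,.001),(x,y,.024,.032)],"b",(220,290,485,555),7)
a=cv2.imread("pics/a.png");b=cv2.imread("pics/b.png");b=cv2.resize(b,(560,560));cv2.imwrite("pics/o5.png",cv2.resize(np.hstack([a,b]),(800,400)))
E
```

```text
(no output)
```

View pics/o5.png

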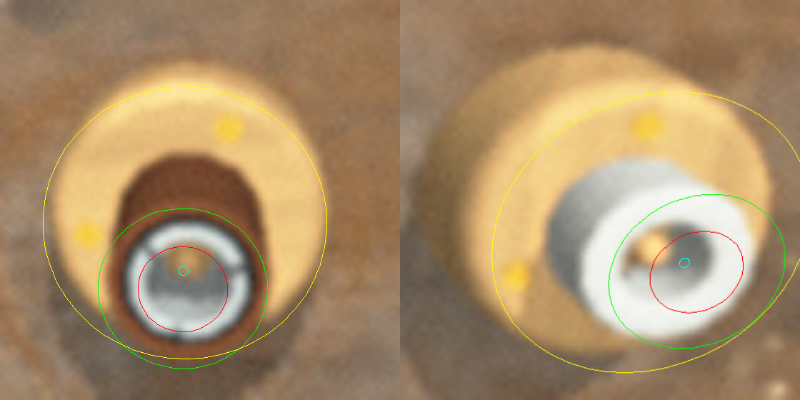

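Narrow drum and its post are both at about (0.4458, −0.377), and the spacer is at about (0.5216, −0.134). The wide drum and the flange stand upright on the mat. Next I'll pick the narrow drum.

In the tool's units: 0.06 m is 0.96, -0.0352 m is -0.5632.

```bash
python3 -m jog '{"dx":[-0.5632,0,0,0,0],"dy":[-0.0544,0,0,0,0],"dz":[0.48,0.96,0.96,0,0],"spin":[0,0,0,0,0]}' 0.75; python3 -m jog '{"dx":[0,0,0],"dy":[0,0,0],"dz":[0,0,0],"spin":[0,0,0]}'
```

```text
time: 18.2
tool_pos: [0.4469, -0.3795, 0.1068]
tcp_rot: [-0.0, 3.14, -0.003]
wrist_force: [0.1, -0.1, -0.3]
width: 0.745
grip_force: 0.0
time: 18.58
tool_pos: [0.4466, -0.3792, 0.1064]
tcp_rot: [-0.0, 3.14, -0.003]
wrist_force: [0.3, 0.9, 0.5]
width: 0.752
grip_force: 0.0
```

In the tool's units: 0.03 m is 0.48, 0.002 m is 0.032.

```bash
python3 -m jog '{"dx":[0.016,0,0,0,0],"dy":[0.032,0,0,0,0],"dz":[0.48,0.4,0.096,0,0],"spin":[0,0,0,0,0]}'; python3 -m jog '{"dx":[0,0,0,0,0],"dy":[0,0,0,0,0],"dz":[0,0,0,0,0],"spin":[0,0,0,0,0]}' 0.0 60;python3 -m jog '{"dx":[0,0,0],"dy":[0,0,0],"dz":[0,0,0],"spin":[0,0,0]}'
```

```text
time: 19.2
tool_pos: [0.4458, -0.3774, 0.0452]
tcp_rot: [-0.0, 3.14, -0.002]
wrist_force: [0.2, -0.0, 0.1]
width: 0.747
grip_force: 0.0
time: 19.82
tool_pos: [0.4457, -0.3773, 0.0451]
tcp_rot: [-0.0, 3.14, -0.002]
wrist_force: [0.0, 0.7, 5.5]
width: 0.374
grip_force: 59.8
time: 20.2
tool_pos: [0.4457, -0.3772, 0.0451]
tcp_rot: [-0.0, 3.14, -0.002]
wrist_force: [-1.0, 0.7, 5.7]
width: 0.382
grip_force: 59.8
```

In the tool's units: -0.06 m is -0.96, -0.055 m is -0.88.

```bash
python3 -m jog '{"dx":[0,0,0,0,0],"dy":[0,0,0,0,0],"dz":[-0.32,-0.8,-0.96,-0.88,0],"spin":[0,0,0,0,0]}';python3 -m jog '{"dx":[-0.424,-0.424,-0.424,-0.424],"dy":[0.7584,0.7584,0.7584,0.7584],"dz":[0,0,0,0],"spin":[0,0,0,0]}';python3 -m jog '{"dx":[-0.424,-0.424,-0.424,-0.424],"dy":[0.7584,0.7584,0.7584,0.7584],"dz":[0,0,0,0],"spin":[0,0,0,0]}';python3 -m jog '{"dx":[0,0,0,0,0],"dy":[0,0,0,0,0],"dz":[0,0,0,0,0],"spin":[0,0,0,0,0]}';python3 - <<'E'
from h import *
ci,im=shot("wrist","w6")
s=bot.read_state();print(s["tool_pos"],s["wrist_force"],s["grip_force"])
x,y,z=.6577,.0018,s["tool_pos"][2]-.0211
overlay(ci,im,[(x,y,.142,.0025),(x,y,.128,.006),(s["tool_pos"][0],s["tool_pos"][1],z+.044,.017),(x,y,.056,.018)],"o6",(160,290,250,390),5)
E
```

```text
time: 20.82
tool_pos: [0.4477, -0.3792, 0.2367]
tcp_rot: [-0.0, 3.132, -0.014]
wrist_force: [0.5, -0.3, -1.2]
width: 0.374
grip_force: 59.7
time: 21.32
tool_pos: [0.5506, -0.1851, 0.2279]
tcp_rot: [-0.0, -3.14, -0.001]
wrist_force: [-0.1, -0.8, -0.9]
width: 0.378
grip_force: 59.7
time: 21.82
tool_pos: [0.6565, 0.0044, 0.2277]
tcp_rot: [0.001, -3.139, 0.0]
wrist_force: [1.0, -0.4, -1.4]
width: 0.377
grip_force: 59.7
time: 22.45
tool_pos: [0.6566, 0.0018, 0.229]
tcp_rot: [0.002, 3.141, -0.0]
wrist_force: [0.3, -0.7, -0.0]
width: 0.379
grip_force: 59.8
[0.65666052 0.00195586 0.22903183] [ 0.36807086 -0.1656765  -0.32788709] 59.796226657927036
```

View pics/o6.png

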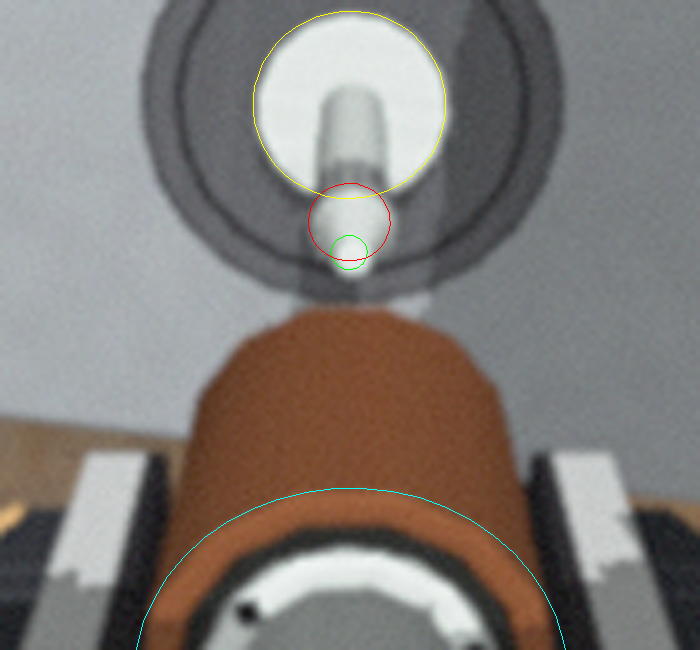

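In the tool's units: 0.03 m is 0.48, -0.0012 m is -0.0192.

```bash
python3 -m jog '{"dx":[-0.0192,0,0,0,0],"dy":[0,0,0,0,0],"dz":[0.48,0.48,0,0,0],"spin":[0,0,0,0,0]}';python3 -m jog '{"dx":[0,0,0,0],"dy":[0,0,0,0],"dz":[0.24,0.24,0,0],"spin":[0,0,0,0]}'
```

```text
time: 23.12
tool_pos: [0.6594, 0.0026, 0.171]
tcp_rot: [-0.0, 3.138, -0.0]
wrist_force: [0.0, -0.9, -0.6]
width: 0.377
grip_force: 59.8
time: 23.62
tool_pos: [0.6578, 0.0027, 0.1383]
tcp_rot: [0.001, -3.141, 0.0]
wrist_force: [-0.4, 0.9, 0.3]
width: 0.379
grip_force: 59.8
```

In the tool's units: 0.015 m is 0.24, -0.0007 m is -0.0112.

```bash
python3 -m jog '{"dx":[0,0,0,0,0],"dy":[-0.0112,0,0,0,0],"dz":[0.24,0.24,0.24,0.16,0],"spin":[0,0,0,0,0]}';python3 -m jog '{"dx":[0,0,0],"dy":[0,0,0],"dz":[0.032,0,0],"spin":[0,0,0]}';python3 -m jog '{"dx":[0,0,0],"dy":[0,0,0],"dz":[0.032,0,0],"spin":[0,0,0]}';python3 -m jog '{"dx":[0,0,0],"dy":[0,0,0],"dz":[0.032,0,0],"spin":[0,0,0]}'
```

```text
time: 24.25
tool_pos: [0.6569, 0.002, 0.0821]
tcp_rot: [0.0, -3.139, -0.0]
wrist_force: [-0.3, 0.1, -1.2]
width: 0.377
grip_force: 59.8
time: 24.62
tool_pos: [0.6585, 0.002, 0.0824]
tcp_rot: [-0.0, 3.141, -0.0]
wrist_force: [0.1, -0.9, -0.7]
width: 0.381
grip_force: 59.8
time: 25.0
tool_pos: [0.658, 0.002, 0.0798]
tcp_rot: [0.0, -3.141, 0.0]
wrist_force: [-0.1, 0.7, -0.3]
width: 0.379
grip_force: 59.8
time: 25.38
tool_pos: [0.658, 0.002, 0.0777]
tcp_rot: [0.0, -3.141, -0.0]
wrist_force: [0.3, -0.5, -0.2]
width: 0.379
grip_force: 59.8
```

Careful with the scale: shifts go in shares of 62.5 mm and turns go in shares of 4 rad. That gives: 0.001 m is 0.016.

```bash
python3 -m jog '{"dx":[0,0,0],"dy":[0,0,0],"dz":[0.016,0,0],"spin":[0,0,0]}'; python3 -m jog '{"dx":[0,0,0],"dy":[0,0,0],"dz":[0,0,0],"spin":[0,0,0]}' 0.6;python3 -m jog '{"dx":[0,0,0,0,0],"dy":[0,0,0,0,0],"dz":[-0.32,-0.8,-0.96,-0.48,0],"spin":[0,0,0,0,0]}'; python3 -m jog '{"dx":[0.672,0.672,0.672,0.672,0],"dy":[-0.544,-0.544,-0.544,-0.544,0],"dz":[0,0,0,0,0],"spin":[0,0,0,0,0]}' 1.0; python3 -m jog '{"dx":[0,0,0,0],"dy":[0,0,0,0],"dz":[0,0,0,0],"spin":[0,0,0,0]}'; python3 - <<'E'
from h import *
np.set_printoptions(precision=4,suppress=True)
ci,im=shot("wrist","w7")
s=bot.read_state();print(s["tool_pos"])
for d in bot.spot_point("wrist","spacer")[:3]:print(d["pixel"],d["conf"],atz(ci,d["pixel"],.024))
x,y=.5216,-.134
r,c=map(int,proj(ci,(x,y,.03)))
overlay(ci,im,[(x,y,.040,.017),(x,y,.040,.009),(x,y,.036,.001),(x,y,.024,.032)],"a",(r-50,r+50,c-50,c+50),5)
x,y=.658,.002
ci=bot.camera_info("side");im=bot.read_camera("side");r,c=map(int,proj(ci,(x,y,.09)))
overlay(ci,im,[(x,y,.1,.017),(x,y,.056,.018)],"b",(r-32,r+32,c-19,c+19),8)
a=cv2.imread("pics/a.png");b=cv2.imread("pics/b.png");cv2.imwrite("pics/o7.png",np.hstack([a,cv2.resize(b,(300,500))]))
E
```

```text
time: 25.75
tool_pos: [0.6582, 0.002, 0.0772]
tcp_rot: [-0.0, 3.141, -0.0]
wrist_force: [-0.4, -0.6, 1.4]
width: 0.376
grip_force: 60.0
time: 26.12
tool_pos: [0.658, 0.002, 0.0767]
tcp_rot: [0.0, -3.141, -0.0]
wrist_force: [0.2, 0.4, -0.4]
width: 0.603
grip_force: 0.0
time: 26.75
tool_pos: [0.6608, 0.0019, 0.2431]
tcp_rot: [-0.0, 3.132, -0.001]
wrist_force: [0.6, -0.1, 0.1]
width: 0.601
grip_force: 0.0
time: 27.38
tool_pos: [0.4868, -0.1354, 0.2355]
tcp_rot: [-0.005, -3.139, -0.0]
wrist_force: [0.9, 0.3, 0.1]
width: 1.0
grip_force: 0.0
time: 27.88
tool_pos: [0.4906, -0.1335, 0.2366]
tcp_rot: [0.002, -3.141, -0.0]
wrist_force: [-0.1, -0.8, -0.6]
width: 1.001
grip_force: 0.0
[ 0.4904 -0.1336  0.2367]
[200.0, 322.8] 0.93 [ 0.5223 -0.1298  0.024 ]
```

View pics/o7.png

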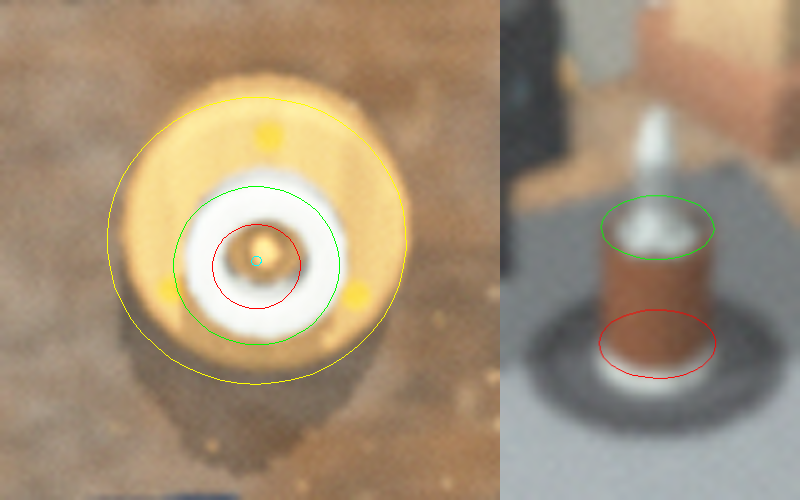

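In the tool's units: 0.06 m is 0.96, 0.04 m is 0.64.

```bash
python3 -m jog '{"dx":[-0.4704,0,0,0,0],"dy":[0.0256,0,0,0,0],"dz":[0.64,0.96,0.96,0,0],"spin":[0,0,0,0,0]}' 0.75; python3 -m jog '{"dx":[0,0,0,0,0],"dy":[0,0,0,0,0],"dz":[0.32,0.16,0,0,0],"spin":[0,0,0,0,0]}'
```

```text
time: 28.65
tool_pos: [0.5208, -0.1328, 0.0786]
tcp_rot: [-0.0, 3.14, -0.001]
wrist_force: [-0.2, 0.5, 0.6]
width: 0.75
grip_force: 0.0
time: 29.28
tool_pos: [0.5202, -0.1327, 0.0477]
tcp_rot: [-0.0, 3.14, -0.001]
wrist_force: [0.4, -0.1, 0.2]
width: 0.748
grip_force: 0.0
```

In the tool's units: 0.0105 m is 0.168, 0.01 m is 0.16.

```bash
python3 -m jog '{"dx":[0,0,0,0],"dy":[0.008,0,0,0],"dz":[0.16,0.168,0,0],"spin":[0,0,0,0]}'; python3 -m jog '{"dx":[0,0,0,0,0],"dy":[0,0,0,0,0],"dz":[0,0,0,0,0],"spin":[0,0,0,0,0]}' 0.0 60;python3 -m jog '{"dx":[0,0,0],"dy":[0,0,0],"dz":[0,0,0],"spin":[0,0,0]}'
```

```text
time: 29.78
tool_pos: [0.5192, -0.1318, 0.0259]
tcp_rot: [0.0, -3.141, -0.0]
wrist_force: [0.3, 0.6, -0.1]
width: 0.753
grip_force: 0.0
time: 30.4
tool_pos: [0.5199, -0.1321, 0.0271]
tcp_rot: [-0.0, 3.141, -0.001]
wrist_force: [-2.8, 1.2, 5.2]
width: 0.372
grip_force: 59.1
time: 30.78
tool_pos: [0.5199, -0.1321, 0.0271]
tcp_rot: [-0.0, 3.141, -0.0]
wrist_force: [-2.7, -0.2, 5.1]
width: 0.373
grip_force: 59.1
```

In the tool's units: -0.06 m is -0.96, -0.05 m is -0.8.

```bash
python3 -m jog '{"dx":[0,0,0,0,0],"dy":[0,0,0,0,0],"dz":[-0.32,-0.8,-0.96,-0.96,-0.16],"spin":[0,0,0,0,0]}';python3 -m jog '{"dx":[-0.552,-0.552,-0.552,-0.552,0],"dy":[0.536,0.536,0.536,0.536,0],"dz":[0,0,0,0,0],"spin":[0,0,0,0,0]}';python3 -m jog '{"dx":[0,0,0,0,0],"dy":[0,0,0,0,0],"dz":[0.32,0.48,0,0,0],"spin":[0,0,0,0,0]}';python3 -m jog '{"dx":[0,0,0],"dy":[0,0,0],"dz":[0,0,0],"spin":[0,0,0]}'
python3 - <<'E'
from h import *
ci,im=shot("wrist","w8");s=bot.read_state();p=s["tool_pos"];print(p,s["wrist_force"])
overlay(ci,im,[(p[0],p[1],p[2]+.0129,.017),(p[0],p[1],p[2]+.0129,.009),(.658,.0018,.142,.0025),(.658,.0018,.1,.017)],"o8",(190,310,250,390),5)
E
```

```text
time: 31.4
tool_pos: [0.5227, -0.1329, 0.2322]
tcp_rot: [-0.0, 3.131, -0.005]
wrist_force: [0.7, 0.7, 0.3]
width: 0.371
grip_force: 59.6
time: 32.02
tool_pos: [0.6584, 0.0046, 0.2239]
tcp_rot: [0.005, -3.139, -0.001]
wrist_force: [-1.0, -0.6, -1.0]
width: 0.372
grip_force: 59.6
time: 32.65
tool_pos: [0.6581, 0.0016, 0.1778]
tcp_rot: [0.001, 3.139, -0.0]
wrist_force: [0.1, 0.1, 0.2]
width: 0.367
grip_force: 59.6
time: 33.02
tool_pos: [0.6576, 0.0021, 0.1766]
tcp_rot: [-0.0, 3.141, -0.0]
wrist_force: [1.1, 0.4, -0.6]
width: 0.371
grip_force: 59.6
[0.65750524 0.00213984 0.17648342] [ 0.04562003  0.85753297 -0.32180555]
```

View pics/o8.png

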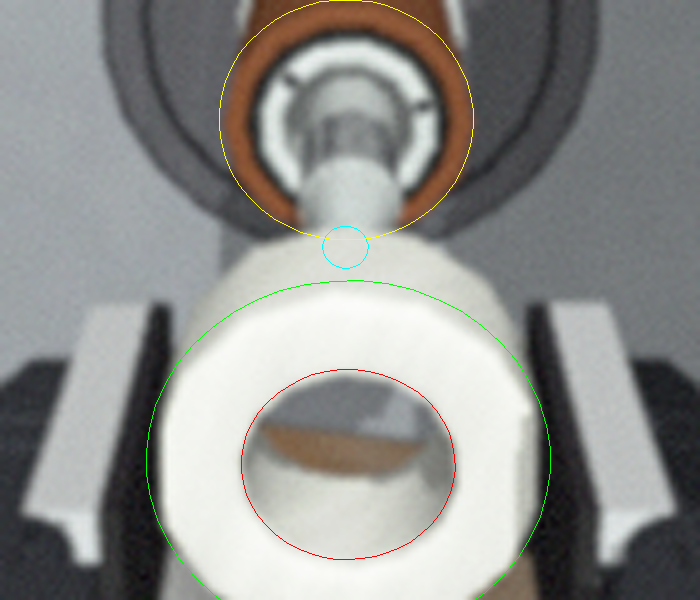

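The spacer is centred in the grip and the narrow drum sits centred on the spindle. Lowering the spacer.

In the tool's units: 0.015 m is 0.24, -0.0005 m is -0.008.

```bash
python3 -m jog '{"dx":[-0.008,0,0,0,0],"dy":[0,0,0,0,0],"dz":[0.24,0.24,0.16,0,0],"spin":[0,0,0,0,0]}';python3 -m jog '{"dx":[0,0,0,0,0],"dy":[0,0,0,0,0],"dz":[0.24,0.208,0,0,0],"spin":[0,0,0,0,0]}';python3 -m jog '{"dx":[0,0,0],"dy":[0,0,0],"dz":[0.048,0,0],"spin":[0,0,0]}';python3 -m jog '{"dx":[0,0,0],"dy":[0,0,0],"dz":[0.032,0,0],"spin":[0,0,0]}'
```

```text
time: 33.7
tool_pos: [0.6581, 0.0021, 0.1364]
tcp_rot: [-0.0, 3.141, -0.0]
wrist_force: [-0.1, 0.2, -0.0]
width: 0.366
grip_force: 59.6
time: 34.33
tool_pos: [0.6584, 0.0021, 0.1089]
tcp_rot: [-0.0, 3.141, -0.0]
wrist_force: [-0.1, -0.5, -0.0]
width: 0.372
grip_force: 59.6
time: 34.7
tool_pos: [0.6579, 0.0021, 0.1053]
tcp_rot: [-0.0, 3.142, -0.0]
wrist_force: [0.4, 0.0, -0.4]
width: 0.368
grip_force: 59.6
time: 35.08
tool_pos: [0.6579, 0.0021, 0.1033]
tcp_rot: [0.0, -3.141, -0.0]
wrist_force: [-0.1, 0.3, -1.0]
width: 0.367
grip_force: 59.7
```

In the tool's units: 0.0005 m is 0.008.

```bash
python3 -m jog '{"dx":[0,0,0],"dy":[0,0,0],"dz":[0.008,0,0],"spin":[0,0,0]}'; python3 -m jog '{"dx":[0,0,0],"dy":[0,0,0],"dz":[0,0,0],"spin":[0,0,0]}' 0.6;python3 -m jog '{"dx":[0,0,0,0],"dy":[0,0,0,0],"dz":[-0.32,-0.8,-0.96,0],"spin":[0,0,0,0]}'; python3 -m jog '{"dx":[0.7632,0.7632,0.7632,0.7632,0.7632],"dy":[-0.4896,-0.4896,-0.4896,-0.4896,-0.4896],"dz":[0,0,0,0,0],"spin":[0,0,0,0,0]}' 0.55; python3 -m jog '{"dx":[0,0,0,0,0],"dy":[0,0,0,0,0],"dz":[0.8,0.96,0.8,0,0],"spin":[0,0,0,0,0]}';python3 -m jog '{"dx":[0,0,0,0],"dy":[0,0,0,0],"dz":[0,0,0,0],"spin":[0,0,0,0]}';python3 - <<'E'
from h import *
np.set_printoptions(precision=4,suppress=True)
ci,im=shot("wrist","w9");print(togo((.4195,-.151,.016)))
for d in bot.spot_point("wrist","flange")[:2]:print(d["pixel"],d["conf"],atz(ci,d["pixel"],.005))
E
```

```text
time: 35.45
tool_pos: [0.6581, 0.0021, 0.1032]
tcp_rot: [-0.0, 3.141, -0.0]
wrist_force: [-1.3, -0.2, 3.6]
width: 0.372
grip_force: 59.9
time: 35.83
tool_pos: [0.6578, 0.0021, 0.1026]
tcp_rot: [0.0, -3.141, -0.0]
wrist_force: [0.5, -0.9, -0.9]
width: 0.597
grip_force: 0.0
time: 36.33
tool_pos: [0.6626, 0.0019, 0.2427]
tcp_rot: [-0.0, 3.126, -0.001]
wrist_force: [0.9, -0.3, 0.6]
width: 0.596
grip_force: 0.0
time: 36.95
tool_pos: [0.4179, -0.1517, 0.2334]
tcp_rot: [-0.001, 3.141, -0.001]
wrist_force: [0.1, -0.4, 0.7]
width: 0.549
grip_force: 0.0
time: 37.58
tool_pos: [0.4209, -0.1515, 0.0747]
tcp_rot: [-0.001, 3.139, -0.002]
wrist_force: [0.5, -0.1, 1.0]
width: 0.551
grip_force: 0.0
time: 38.08
tool_pos: [0.4196, -0.151, 0.0732]
tcp_rot: [-0.0, 3.141, -0.0]
wrist_force: [-0.8, 0.8, -0.1]
width: 0.546
grip_force: 0.0
[ 0.    -0.     0.057]
[218.1, 318.5] 0.6 [ 0.42   -0.1515  0.005 ]
```

Aligned on the flange; descend and grip.

In the tool's units: 0.02 m is 0.32, 0.01 m is 0.16.

```bash
python3 -m jog '{"dx":[0,0,0,0,0],"dy":[0,0,0,0,0],"dz":[0.32,0.32,0.16,0,0],"spin":[0,0,0,0,0]}'; python3 -m jog '{"dx":[0,0,0,0],"dy":[0,0,0,0],"dz":[0.112,0,0,0],"spin":[0,0,0,0]}'; python3 -m jog '{"dx":[0,0,0,0,0],"dy":[0,0,0,0,0],"dz":[0,0,0,0,0],"spin":[0,0,0,0,0]}' 0.0 60;python3 -m jog '{"dx":[0,0,0],"dy":[0,0,0],"dz":[0,0,0],"spin":[0,0,0]}'
```

```text
time: 38.8
tool_pos: [0.42, -0.1512, 0.0234]
tcp_rot: [-0.0, 3.141, -0.001]
wrist_force: [-0.0, -0.2, 0.7]
width: 0.542
grip_force: 0.0
time: 39.3
tool_pos: [0.4196, -0.151, 0.016]
tcp_rot: [-0.0, 3.141, -0.0]
wrist_force: [-0.3, -0.3, 0.3]
width: 0.552
grip_force: 0.0
time: 39.92
tool_pos: [0.4197, -0.151, 0.0163]
tcp_rot: [-0.0, 3.141, -0.0]
wrist_force: [-2.7, -0.2, 5.2]
width: 0.265
grip_force: 58.6
time: 40.3
tool_pos: [0.4197, -0.1511, 0.0163]
tcp_rot: [-0.0, 3.141, -0.0]
wrist_force: [-1.1, 0.7, 5.9]
width: 0.26
grip_force: 58.6
```

In the tool's units: -0.06 m is -0.96, -0.03 m is -0.48.

```bash
python3 -m jog '{"dx":[0,0,0,0,0],"dy":[0,0,0,0,0],"dz":[-0.48,-0.96,-0.96,-0.96,0],"spin":[0,0,0,0,0]}';python3 -m jog '{"dx":[-0.7632,-0.7632,-0.7632,-0.7632,-0.7632],"dy":[0.4896,0.4896,0.4896,0.4896,0.4896],"dz":[0,0,0,0,0],"spin":[0,0,0,0,0]}';python3 -m jog '{"dx":[0,0,0,0,0],"dy":[0,0,0,0,0],"dz":[0.32,0.32,0,0,0],"spin":[0,0,0,0,0]}';python3 -m jog '{"dx":[0,0,0],"dy":[0,0,0],"dz":[0,0,0],"spin":[0,0,0]}'
python3 - <<'E'
from h import *
ci,im=shot("wrist","w10");s=bot.read_state();p=s["tool_pos"];print(p,s["wrist_force"])
overlay(ci,im,[(p[0],p[1],p[2]-.0053,.022),(p[0],p[1],p[2]+.0087,.009),(.658,.0018,.142,.0025),(.658,.0018,.116,.017)],"o10",(190,310,250,390),5)
E
```

```text
time: 40.92
tool_pos: [0.4232, -0.1525, 0.2319]
tcp_rot: [-0.0, 3.13, -0.007]
wrist_force: [-0.6, -0.4, -1.3]
width: 0.269
grip_force: 59.2
time: 41.55
tool_pos: [0.6583, 0.0033, 0.2231]
tcp_rot: [0.001, -3.138, 0.0]
wrist_force: [0.2, -1.1, -1.0]
width: 0.266
grip_force: 59.2
time: 42.18
tool_pos: [0.6582, 0.0015, 0.1872]
tcp_rot: [0.001, 3.139, -0.0]
wrist_force: [-0.2, 0.2, -0.8]
width: 0.262
grip_force: 59.2
time: 42.55
tool_pos: [0.658, 0.0021, 0.1861]
tcp_rot: [-0.0, 3.141, -0.0]
wrist_force: [-1.2, -0.5, -0.8]
width: 0.265
grip_force: 59.2
[0.65799525 0.00213586 0.1860049 ] [ 0.09130027  0.5917438  -0.76110747]
```

View pics/o10.png

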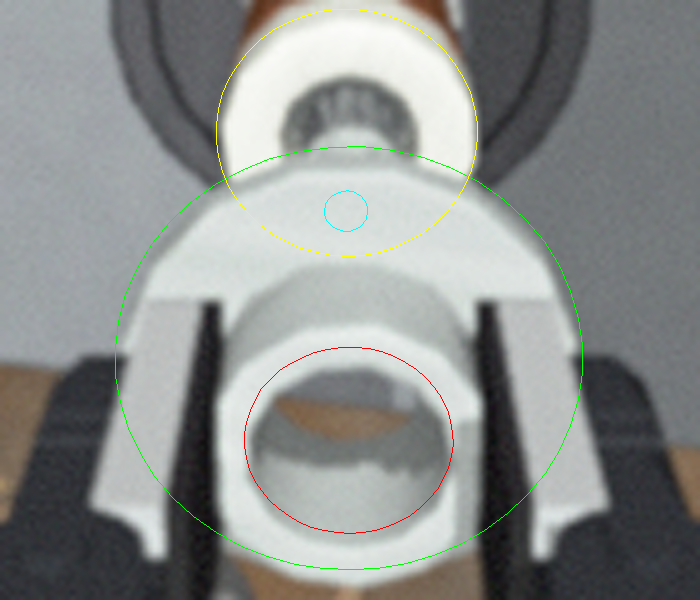

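The flange sits about 1 mm towards +x in the grip, and the spacer is seated. I'll correct by 1 mm and lower it.

In the tool's units: 0.015 m is 0.24, 0.001 m is 0.016.

```bash
python3 -m jog '{"dx":[0.016,0,0,0,0],"dy":[0,0,0,0,0],"dz":[0.24,0.24,0,0,0],"spin":[0,0,0,0,0]}';python3 -m jog '{"dx":[0,0,0,0,0],"dy":[0,0,0,0,0],"dz":[0.192,0.176,0,0,0],"spin":[0,0,0,0,0]}';python3 -m jog '{"dx":[0,0,0],"dy":[0,0,0],"dz":[0.048,0,0],"spin":[0,0,0]}';python3 -m jog '{"dx":[0,0,0],"dy":[0,0,0],"dz":[0.032,0,0],"spin":[0,0,0]}';python3 -m jog '{"dx":[0,0,0],"dy":[0,0,0],"dz":[0.016,0,0],"spin":[0,0,0]}'
```

```text
time: 43.22
tool_pos: [0.6574, 0.0021, 0.1564]
tcp_rot: [-0.0, 3.141, -0.0]
wrist_force: [-0.7, 0.1, -0.3]
width: 0.264
grip_force: 59.2
time: 43.85
tool_pos: [0.6573, 0.002, 0.1332]
tcp_rot: [-0.0, 3.141, -0.0]
wrist_force: [0.2, -1.1, -1.2]
width: 0.264
grip_force: 59.2
time: 44.22
tool_pos: [0.6569, 0.0021, 0.1298]
tcp_rot: [-0.0, 3.142, 0.0]
wrist_force: [0.1, -0.0, -0.1]
width: 0.267
grip_force: 59.2
time: 44.6
tool_pos: [0.6569, 0.0021, 0.1278]
tcp_rot: [0.0, -3.142, 0.0]
wrist_force: [-0.1, -0.7, -1.5]
width: 0.266
grip_force: 59.2
time: 44.98
tool_pos: [0.6572, 0.0021, 0.1274]
tcp_rot: [-0.0, 3.141, -0.0]
wrist_force: [-1.2, -0.9, 2.6]
width: 0.266
grip_force: 59.6
```

In the tool's units: -0.05 m is -0.8, -0.0395 m is -0.632.

```bash
python3 -m jog '{"dx":[0,0,0],"dy":[0,0,0],"dz":[0,0,0],"spin":[0,0,0]}' 0.5;python3 -m jog '{"dx":[0,0,0,0],"dy":[0,0,0,0],"dz":[-0.32,-0.8,-0.64,0],"spin":[0,0,0,0]}'; python3 -m jog '{"dx":[0.6304,0.6304,0.6304,0.6304,0.6304],"dy":[-0.632,-0.632,-0.632,-0.632,-0.632],"dz":[0,0,0,0,0],"spin":[0,0,0,0,0]}' 1.0; python3 -m jog '{"dx":[0.6304,0,0,0,0],"dy":[-0.632,0,0,0,0],"dz":[0,0.8,0.8,0,0],"spin":[0,0,0,0,0]}';python3 -m jog '{"dx":[0,0,0],"dy":[0,0,0],"dz":[0,0,0],"spin":[0,0,0]}';python3 - <<'E'
from h import *
np.set_printoptions(precision=4,suppress=True)
ci,im=shot("wrist","w11");print(togo((.4209,-.2353,.035)))
for d in bot.spot_point("wrist","wide_drum")[:2]:print(d["pixel"],d["conf"],atz(ci,d["pixel"],.005))
c2=bot.camera_info("side");i2=bot.read_camera("side")
x,y=.658,.002;r,c=map(int,proj(c2,(x,y,.1)))
overlay(c2,i2,[(x,y,.122,.022),(x,y,.136,.013)],"b",(r-36,r+36,c-22,c+22),8)
x,y=.421,-.235;r,c=map(int,proj(ci,(x,y,.065)));r0=max(r-65,0)
overlay(ci,im,[(x,y,.065,.029),(x,y,.065,.009)],"a",(r0,r0+115,c-70,c+70),4)
a=cv2.imread("pics/a.png");b=cv2.imread("pics/b.png");b=cv2.resize(b,(int(b.shape[1]*a.shape[0]/b.shape[0]),a.shape[0]));o=np.hstack([a,b]);k=min(1,800/o.shape[1]);cv2.imwrite("pics/o11.png",cv2.resize(o,None,fx=k,fy=k))
E
```

```text
time: 45.35
tool_pos: [0.6568, 0.0021, 0.1265]
tcp_rot: [0.0, -3.141, 0.0]
wrist_force: [1.1, 0.5, -0.4]
width: 0.502
grip_force: 0.0
time: 45.85
tool_pos: [0.6604, 0.002, 0.2443]
tcp_rot: [-0.0, 3.13, -0.001]
wrist_force: [0.4, 0.3, -0.7]
width: 0.498
grip_force: 0.0
time: 46.48
tool_pos: [0.4583, -0.1963, 0.2368]
tcp_rot: [0.001, -3.141, 0.0]
wrist_force: [0.5, -0.4, 0.1]
width: 1.002
grip_force: 0.0
time: 47.1
tool_pos: [0.4214, -0.2353, 0.1383]
tcp_rot: [-0.001, 3.14, -0.001]
wrist_force: [0.1, -0.9, 1.3]
width: 0.995
grip_force: 0.0
time: 47.48
tool_pos: [0.4213, -0.2352, 0.1379]
tcp_rot: [-0.001, 3.14, -0.002]
wrist_force: [-0.2, -0.1, 0.8]
width: 1.0
grip_force: 0.0
[ 0.0003 -0.0001  0.1026]
[191.8, 321.8] 0.67 [ 0.4221 -0.2333  0.005 ]
[292.6, 271.6] 0.63 [ 0.5166 -0.2784  0.005 ]
```

View pics/o11.png

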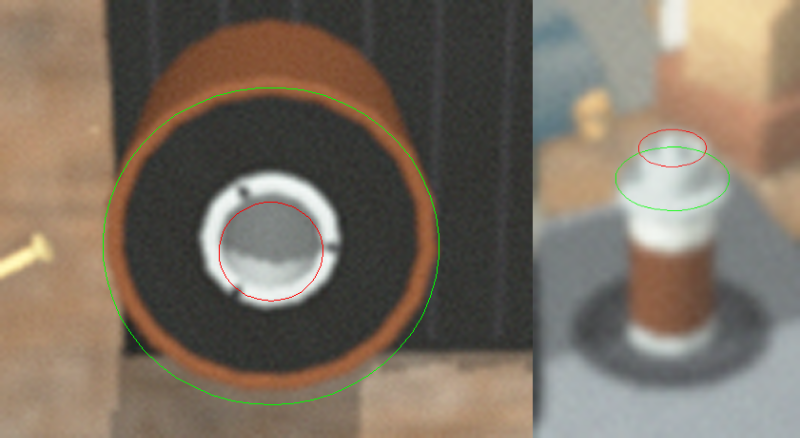

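In the tool's units: 0.04 m is 0.64, 0.03 m is 0.48.

```bash
python3 -m jog '{"dx":[0.016,0,0,0,0],"dy":[0,0,0,0,0],"dz":[0.48,0.64,0.4,0,0],"spin":[0,0,0,0,0]}'; python3 -m jog '{"dx":[0,0,0,0],"dy":[0,0,0,0],"dz":[0.12,0,0,0],"spin":[0,0,0,0]}'; python3 -m jog '{"dx":[0,0,0,0,0],"dy":[0,0,0,0,0],"dz":[0,0,0,0,0],"spin":[0,0,0,0,0]}' 0.0 60;python3 -m jog '{"dx":[0,0,0],"dy":[0,0,0],"dz":[0,0,0],"spin":[0,0,0]}'
```

```text
time: 48.25
tool_pos: [0.4203, -0.2354, 0.0427]
tcp_rot: [-0.0, 3.141, -0.001]
wrist_force: [0.5, -0.5, -0.8]
width: 1.003
grip_force: 0.0
time: 48.75
tool_pos: [0.4198, -0.2351, 0.0346]
tcp_rot: [-0.0, 3.141, -0.0]
wrist_force: [-0.2, 0.1, 0.1]
width: 0.997
grip_force: 0.0
time: 49.38
tool_pos: [0.4202, -0.2354, 0.0349]
tcp_rot: [-0.0, 3.14, -0.001]
wrist_force: [-0.1, 0.2, 5.4]
width: 0.654
grip_force: 64.2
time: 49.75
tool_pos: [0.4202, -0.2354, 0.0349]
tcp_rot: [-0.0, 3.14, -0.001]
wrist_force: [-0.6, -0.2, 5.5]
width: 0.654
grip_force: 64.3
```

In the tool's units: -0.05 m is -0.8, -0.02 m is -0.32.

```bash
python3 -m jog '{"dx":[0,0,0,0,0],"dy":[0,0,0,0,0],"dz":[-0.32,-0.8,-0.8,-0.24,0],"spin":[0,0,0,0,0]}';python3 -m jog '{"dx":[-0.136,-0.136,-0.136,0,0],"dy":[-0.7552,-0.7552,-0.7552,0,0],"dz":[0,0,0,0,0],"spin":[0,0,0,0,0]}';python3 -m jog '{"dx":[0,0,0,0],"dy":[0,0,0,0],"dz":[0,0,0,0],"spin":[0,0,0,0]}'
python3 - <<'E'
from h import *
ci,im=shot("wrist","w12");s=bot.read_state();p=s["tool_pos"];print(p,s["wrist_force"],s["q"])
overlay(ci,im,[(p[0],p[1],p[2]+.0302,.029),(p[0],p[1],p[2]+.0302,.009),(.4458,-.377,.056,.0015),(.4458,-.377,.024,.032)],"o12",(150,330,210,430),3)
E
```

```text
time: 50.38
tool_pos: [0.4197, -0.235, 0.1694]
tcp_rot: [-0.0, 3.141, -0.001]
wrist_force: [-1.1, -0.2, -1.6]
width: 0.652
grip_force: 64.2
time: 51.0
tool_pos: [0.4435, -0.375, 0.1661]
tcp_rot: [-0.001, -3.137, -0.007]
wrist_force: [-0.7, 0.5, -1.1]
width: 0.654
grip_force: 64.4
time: 51.5
tool_pos: [0.4452, -0.3763, 0.1697]
tcp_rot: [-0.001, 3.141, -0.001]
wrist_force: [-0.1, -0.2, -1.3]
width: 0.652
grip_force: 64.4
[ 0.44523089 -0.37639774  0.1696135 ] [ 0.13854283 -0.60507357 -1.77437281] [-7.44518512e-01  1.37641417e-01  1.87161282e+00 -3.77734529e-05
  1.13180482e+00 -2.31587337e+00]
```

View pics/o12.png

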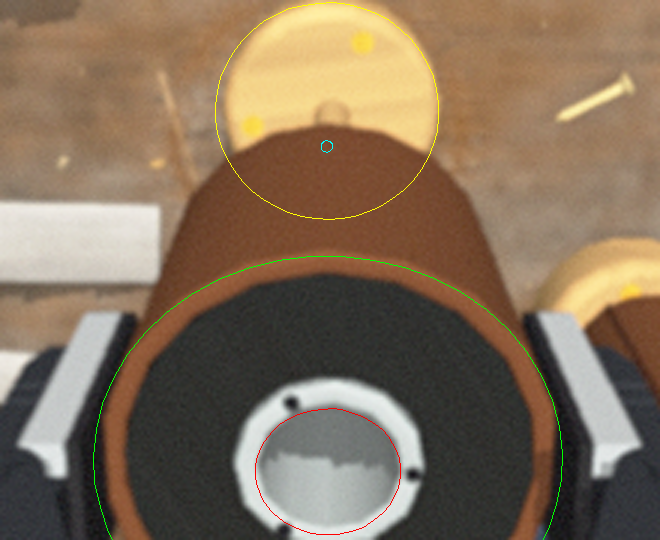

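In the tool's units: 0.03 m is 0.48, -0.001 m is -0.016.

```bash
python3 -m jog '{"dx":[-0.016,0,0,0,0],"dy":[0.008,0,0,0,0],"dz":[0.32,0.48,0.32,0,0],"spin":[0,0,0,0,0]}';python3 -m jog '{"dx":[0,0,0,0,0],"dy":[0,0,0,0,0],"dz":[0.24,0.24,0.16,0,0],"spin":[0,0,0,0,0]}';python3 -m jog '{"dx":[0,0,0],"dy":[0,0,0],"dz":[0.048,0,0],"spin":[0,0,0]}';python3 -m jog '{"dx":[0,0,0],"dy":[0,0,0],"dz":[0.032,0,0],"spin":[0,0,0]}'
```

```text
time: 52.18
tool_pos: [0.4465, -0.3764, 0.0997]
tcp_rot: [-0.0, 3.141, -0.001]
wrist_force: [-0.0, -1.0, -1.5]
width: 0.658
grip_force: 64.4
time: 52.8
tool_pos: [0.4462, -0.3762, 0.0594]
tcp_rot: [-0.0, 3.141, -0.0]
wrist_force: [0.8, -0.8, -2.1]
width: 0.652
grip_force: 64.4
time: 53.18
tool_pos: [0.4462, -0.3761, 0.0565]
tcp_rot: [-0.0, 3.141, -0.0]
wrist_force: [0.6, 0.6, -1.0]
width: 0.653
grip_force: 64.4
time: 53.55
tool_pos: [0.4461, -0.376, 0.0542]
tcp_rot: [0.0, -3.141, -0.0]
wrist_force: [-0.5, -0.0, -1.2]
width: 0.654
grip_force: 64.4
```

In the tool's units: 0.0007 m is 0.0112.

```bash
python3 -m jog '{"dx":[0,0,0],"dy":[0,0,0],"dz":[0.0112,0,0],"spin":[0,0,0]}';python3 -m jog '{"dx":[0,0,0,0],"dy":[0,0,0,0],"dz":[0,0,0,0],"spin":[0,0,0,0]}' 0.85;python3 -m jog '{"dx":[0,0,0,0,0.48],"dy":[0,0,0,0,0],"dz":[-0.32,-0.8,-0.96,-0.8,0],"spin":[0,0,0,0,0]}';python3 -m jog '{"dx":[0,0,0,0,0],"dy":[0,0,0,0,0],"dz":[0,0,0,0,0],"spin":[0,0,0,0,0]}'
python3 - <<'E'
from h import *
np.set_printoptions(precision=4,suppress=True)
for cam in("wrist","side"):
    ci,im=shot(cam,"f"+cam)
    for t,z in(("wide_drum",.024),("middle_drum",.024),("narrow_drum",.056),("spacer",.1),("flange",.116)):
        for d in bot.spot_point(cam,t)[:3]:print(cam,t,d["pixel"],round(d["conf"],2),atz(ci,d["pixel"],z))
s=bot.read_state();print(s["wrist_force"],s["joint_vel"])
E
```

```text
time: 53.92
tool_pos: [0.4462, -0.3761, 0.054]
tcp_rot: [-0.0, 3.141, -0.0]
wrist_force: [-0.5, 2.0, 2.3]
width: 0.652
grip_force: 64.7
time: 54.42
tool_pos: [0.4461, -0.3761, 0.0536]
tcp_rot: [-0.0, 3.142, -0.0]
wrist_force: [0.7, -0.8, -0.3]
width: 0.848
grip_force: 0.0
time: 55.05
tool_pos: [0.4199, -0.3789, 0.242]
tcp_rot: [-0.003, 3.131, -0.015]
wrist_force: [-1.2, -0.3, -1.2]
width: 0.849
grip_force: 0.0
time: 55.68
tool_pos: [0.4163, -0.3759, 0.2331]
tcp_rot: [0.001, -3.141, -0.001]
wrist_force: [-0.0, 0.9, -0.9]
width: 0.849
grip_force: 0.0
wrist wide_drum [199.5, 320.7] 0.55 [ 0.4463 -0.3743  0.024 ]
wrist middle_drum [266.6, 403.7] 0.71 [ 0.5252 -0.2808  0.024 ]
side wide_drum [323.6, 347.8] 0.66 [ 0.4447 -0.3717  0.024 ]
side wide_drum [277.4, 355.4] 0.38 [ 0.5178 -0.2892  0.024 ]
side middle_drum [270.1, 285.0] 0.7 [ 0.4092 -0.198   0.024 ]
side middle_drum [273.9, 356.8] 0.64 [ 0.5253 -0.2832  0.024 ]
side middle_drum [161.0, 287.4] 0.64 [0.5916 0.1302 0.024 ]
[ 0.7982  0.2665 -0.8895] [ 0.0004  0.0012  0.0008  0.0005 -0.0011 -0.0005]
```

Each part made contact within about 0.3 mm of its seated height. The wide and middle drums measure on their posts, and the gripper touches nothing. Handing in.

```bash
python3 -c "
from workcell import bot
print(bot.finish_job())"
```

```text
the job is handed in; nothing more can be done
None
```

The job is handed in, but no verdict came back: narrow drum, spacer and flange (hub up) are seated on the spindle, the wide drum is on the narrow drum's old post, and the middle drum was left alone; I viewed 15 pictures, one over the limit of 14.

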